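# Load the honey press hanger with two slotted masses

## Robot

A 6-joint arm with a two-finger parallel gripper is mounted at the origin on the work surface. World frame = base frame: x ahead of the robot, y to its left, z up, the work surface at z = 0. Lengths are in m, angles in rad, forces in N, time in s.
With the tool pointing down it reaches from about 0.3 to 0.775 m from the base axis. Payload 14.6 kg.
Tool frame: the origin (TCP) lies midway between the tips of the shut fingers; the grasp point (between the pads) lies 19 mm behind it; z points along the fingers, y is the line along which they close (so a half turn about z gives the same grasp; the last joint's range is limited). The gripper opens to 94 mm and grips with 3 to 60 N. Pads are 16 mm wide; open, the fingers measure 119 mm over their backs; the gripper's body (75 mm by 177 mm) begins 78 mm behind the grasp point.
Start: joints at [-1.288, 0.3, 1.521, -0, 1.321, -0.067], TCP at [0.188, -0.517, 0.205] pointing down, gripper open.
Joint ranges: [-3.03, 3.03], [-0.79, 2.21], [0.23, 2.52], [-1.04, 4.18], [0, 3.07], [-2.55, 2.55]. Speed limits (rad/s): [2.22, 2.22, 2.57, 3.14, 3.14, 3.14].

## Interface

Orientations are given as [roll, pitch, yaw] about the fixed x, y, z axes, in that order (R = Rz(yaw) Ry(pitch) Rx(roll)).
In Python, from station import telemetry, optics, ctrl gives the robot as it stands.
- The arm moves only by the tool carry_out, never from a script. Its argument "plan" is a list that holds one entry, the list of rows, each a list of 7 numbers: the shift along the tool's x, y, z in mm, then the turn, a rotation vector about the tool's x, y, z in rad, then the finger opening in mm, from 0 to 94. A call has 1 to 20 rows; each row shifts and turns the commanded pose from where the row before left it, along the tool's axes as they then stand; what a row does not reach is not made up. A row lasts 1/12 s, in which the tool goes at most 41.7 mm and 7.16 degrees, less where a joint would pass 70% of its speed; a pose out of reach is approached as far as the arm can. A call with a gripper value outside its range is refused whole. The fingers move at their own pace and stop on an object; "squeeze" is the grip in N (left out, the last holds). Time passes only in rows, so rows that do not move let the fingers close. It gives the time, the measured TCP pose, the force, the opening and the grip force at its end, in the units of the state.
- telemetry.get_obs(): the state, without advancing time (a new reading comes with each control period).
- optics.camera(name): name is "scene" or "top" or "wrist"; returns a dict with "pixels" (420x560x3 uint8, red, green, blue), "intrinsics" (3x3 intrinsics, pixels), "origin" and "rotation" of the camera in the world. Camera axes: x right, y down, z forward; pixel columns grow to the right and rows downward; lengths in m; the calibration is good to about 2 mm. A picture is of the moment at which its call begins. There is no depth.
- ctrl.hand_in(): hands the job in; it is judged then, once.
The state is a dict: "time_s": time; "qpos": joint angles; "joint_vel": joint speeds; "tau": joint torques, N m; "ee_pos": TCP position; "eef_rot": TCP orientation; "force": force on the tool from outside, world axes, zero at the start; "moment": the same for the moment, N m; "grip_width": finger opening in m; "grip_force": force on a finger pad.
Only numpy, scipy, OpenCV 4.12 (cv2) and the standard library are available. Lean on these libraries where they do the work, as an engineer would, in place of code of your own. Each camera call takes 0.05 s, during which the arm holds its last target. There are 200 camera calls.

## Task

Load the little wax press: slide both slotted steel masses onto its weight hanger, one flat on top of the other with the rod at the middle of each, and with their slots on opposite sides so that neither can slide off. Let go of them, and leave everything else on the bench where it is.

Things in the scene. Friction and masses are not known exactly. Their poses are not given: they have to be found in the camera images.
- mass_a_center (a point): steel slotted mass (0.35 to 0.55 kg) lying flat on the bench: dark disc 80 mm across, 15 mm thick, with two upright grip flats on its rim at y = +33 and -33 mm (each 45 mm long); a slot 18 mm wide runs along x from the rim at +x to 9 mm past the centre. This point is the centre, half-way up; x points out through the slot's mouth, z up
- mass_b_center (a point): the other steel slotted mass (0.35 to 0.55 kg) lying flat on the bench: dark disc 80 mm across, 15 mm thick, with two upright grip flats on its rim at y = +33 and -33 mm (each 45 mm long); a slot 18 mm wide runs along x from the rim at +x to 9 mm past the centre. This point is the centre, half-way up; x points out through the slot's mouth, z up
- mass_a_mouth (a point): middle of the slot's mouth of mass a, on the rim 40 mm from the centre along its x, half-way up
- mass_b_mouth (a point): middle of the slot's mouth of mass b, on the rim 40 mm from the centre along its x, half-way up
- hanger_pan (a point): weight hanger, fixed on top of the press: round flat pan 56 mm across, 6 mm thick, with an upright rod 9 mm thick at its middle and a black knob on the rod, 26 mm across (wider than the slots), 56 to 70 mm above the pan; masses go on sideways between pan and knob. This point is the middle of the pan's top, 110 mm above the bench, on the rod's axis; z up
- press: the small wax press, fixed, that carries the hanger: round grey base 116 mm across on three pillars, deck 110 mm across whose top is 40 mm below the pan's top, and a 24 mm stem from deck to pan; origin under its centre on the bench, on the rod's axis
- plain_disc: a bystander: plain round steel disc without a slot, 80 mm across, 12 mm thick, lying flat; origin under its centre
- beaker: a bystander: open glass beaker, 64 mm across, 75 mm tall; origin under its centre
- spatula: a bystander: lab spatula about 180 mm long lying on the bench, handle to its -x; origin near its middle
Not all that is in view belongs to the job. Leave any yellow look-alike of the part that bears mass_b_center alone.

How it is judged:
At the end, for the whole second after the job is handed in: both slotted masses rest on the hanger between pan and knob, flat within 7 degrees, centres within 13 mm of the rod's axis, released, at rest; slots opposite: the slot mouth of mass b lies over 15 mm past the centre of mass a, on the side away from the slot of a (about 110 degrees or more) (horizontal distance between each of mass_a_center, mass_b_center and hanger_pan below 0.013 m and z of mass_a_center in the frame of hanger_pan between 0.004 and 0.027 m and angle between each of mass_a_center, mass_b_center's own z axis and vertical below 0.12 rad and linear speed of each of mass_a, mass_b below 0.02 m/s and z of mass_b_center in the frame of hanger_pan between 0.004 and 0.027 m and x of mass_b_mouth in the frame of mass_a_center below -0.015 m); the robot touches nothing.
It fails at once if the plain disc is moved by more than 30 mm (distance of plain_disc from where it was at the start of the episode above 0.03 m).
It fails at once if the beaker is moved by more than 30 mm (distance of beaker from where it was at the start of the episode above 0.03 m).
It fails at once if the spatula is moved by more than 30 mm (distance of spatula from where it was at the start of the episode above 0.03 m).
It also fails if it takes over 70 s, if anything falls off the work surface, if the arm or the gripper's body presses on something with over 40 N, if the wrist force passes 120 N, or if a joint passes its speed limit or range.

## Working session

There is one attempt and no reset: what is moved stays moved. The work goes in short steps, Python scripts to look and compute and a tool call to move; the robot and the scene stay as the last step left them, time stands still between calls to the robot, and variables do not carry over. Pictures are saved under pics/ and viewed, at most 10 in all, crops included, and the job is handed in when it is done.

Besides the shell and the picture viewer there is one more tool, called after ">>>" as a command line: name --argument value ..., lists and objects as JSON in quotes. carry_out: Moves the arm, as the interface text tells. Its arguments: {"type":"object","properties":{"plan":{"type":"array","items":{"type":"array","items":{"type":"array","items":{"type":"number"}}}},"squeeze":{"type":"number"}},"required":["plan"]}

```bash
ls; mkdir -p pics; python3 - <<'E'
from station import telemetry, optics
import cv2, numpy as np
o=telemetry.get_obs(); print(o)
ims=[]
for n in ("top","scene"):
    c=optics.camera(n); cv2.imwrite(f"pics/{n}0.png",c["pixels"][:,:,::-1]); print(n,c["intrinsics"],c["origin"],c["rotation"])
    np.savez(f"{n}0.npz",**c)
E
```

```text
pics
{'time_s': 0.0, 'qpos': array([-1.28759128e+00,  3.00473548e-01,  1.52161973e+00,  9.44894084e-06,
        1.32068735e+00, -6.66036426e-02]), 'joint_vel': array([-5.84059118e-04, -4.78707520e-04, -2.86575038e-04, -8.24337295e-04,
        7.10476850e-04,  2.61804095e-05]), 'tau': array([-3.56851167e-03, -5.31807232e+01, -3.52739775e+01,  7.06488127e-02,
        2.42927636e-02, -9.69820371e-05]), 'ee_pos': array([ 0.18841538, -0.51642642,  0.20486864]), 'eef_rot': array([-3.14040792e+00, -8.81969013e-05,  3.49806296e-01]), 'force': array([-0.23536853,  0.32870031,  0.21058121]), 'moment': array([-0.05168222,  0.02730666, -0.010364  ]), 'grip_force': 0.0, 'grip_width': 0.09396997395002714}
top [[495.47288201   0.         291.52046205]
 [  0.         495.47288201 210.01517702]
 [  0.           0.           1.        ]] [ 0.46414072 -0.04224749  1.26090487] [-3.06164807  0.00492691 -1.58644453]
scene [[411.67870883   0.         279.63375733]
 [  0.         411.67870883 209.06176223]
 [  0.           0.           1.        ]] [0.83845435 0.3452983  0.83464186] [-2.55056978  0.00395609  2.49935505]
```

View pics/top0.png

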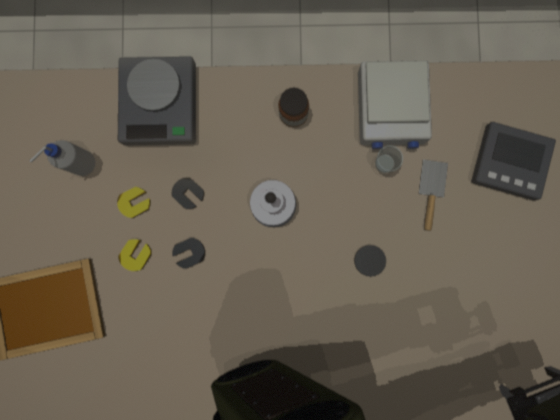

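View pics/scene0.png

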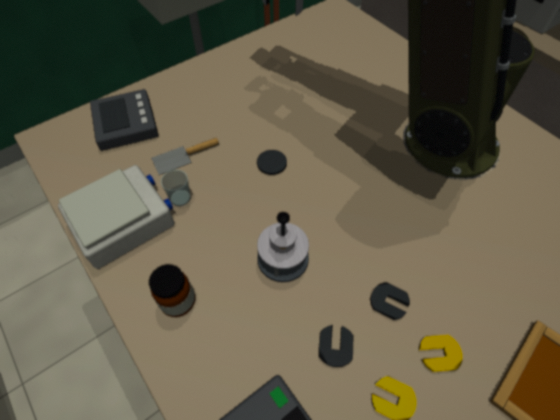

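The top view shows dark slotted discs at (187,193) and (189,253), and yellow look-alikes at (134,202) and (135,255). The unslotted plain disc is at (370,261), the press at (272,203), the beaker at (388,160) and the spatula at (432,190). The two dark slotted discs fit the description. They are interchangeable, so I'll call the upper one a and the lower one b. Next I'll measure them and confirm with a crop.

```bash
cat > h.py <<'E'
import numpy as np, cv2
from scipy.spatial.transform import Rotation as R
def rot(c):
    r=np.asarray(c["rotation"]); return r if r.shape==(3,3) else R.from_euler('xyz',r).as_matrix()
def cast(c,uv,z):
    uv=np.atleast_2d(uv).astype(float); K=c["intrinsics"]
    d=np.c_[(uv[:,0]-K[0,2])/K[0,0],(uv[:,1]-K[1,2])/K[1,1],np.ones(len(uv))]@rot(c).T
    o=np.asarray(c["origin"]); return o+d*((z-o[2])/d[:,2])[:,None]
def proj(c,p):
    q=(np.atleast_2d(p)-c["origin"])@rot(c); K=c["intrinsics"]
    return np.c_[K[0,0]*q[:,0]/q[:,2]+K[0,2],K[1,1]*q[:,1]/q[:,2]+K[1,2]]
def slotted(c,mask,z):
    "list of (centre xy, slot yaw, px, radius) of the blobs with a slot, outline cast to height z"
    out=[]
    for k in cv2.findContours(mask.astype(np.uint8),cv2.RETR_EXTERNAL,cv2.CHAIN_APPROX_NONE)[0]:
        if len(k)<40: continue
        w=(cast(c,k[:,0],z)[:,:2]*1e4).astype(np.float32)[:,None]   # 0.1 mm
        (ctr,r)=cv2.minEnclosingCircle(w)
        if not 330<r<460: continue
        ki=np.round(w).astype(np.int32)
        m=np.zeros((1200,1200),np.uint8); off=np.round(np.array(ctr)).astype(int)-600
        cv2.fillPoly(m,[ki-off],255)
        h=m*0; cv2.fillPoly(h,[cv2.convexHull(ki)-off],255)
        gap=cv2.morphologyEx(h&~m,cv2.MORPH_OPEN,np.ones((70,70),np.uint8))
        n,_,st,ce=cv2.connectedComponentsWithStats(gap)
        i=1+np.argmax(st[1:,4]) if n>1 else 0
        v=ce[i]-600
        out.append((np.array(ctr)/1e4,np.arctan2(v[1],v[0]),k[:,0].mean(0).round(1),r/10,st[i,4]/100 if i else 0))
    return out
E
python3 - <<'E'
from h import *
c=dict(np.load("top0.npz")); p=c["pixels"]; big=p.max(2)
for m in slotted(c,big<75,.015): print("dark",m)
hsv=cv2.cvtColor(p,cv2.COLOR_RGB2HSV)
for m in slotted(c,(hsv[...,1]>180)&(hsv[...,2]>120),.015): print("yel",m)
print(p[193,180],p[193,165],p[253,195],p[203,272],p[198,270],p[203,290],p[190,262])
cr=cv2.resize(p[150:290,110:310],None,fx=4,fy=4,interpolation=cv2.INTER_CUBIC); cv2.imwrite("pics/crop0.png",np.clip(cr[:,:,::-1]*1.6,0,255))
E
```

```text
dark (array([ 0.43515957, -0.23095747]), np.float64(-2.356194490192345), array([369.7, 260.2]), 39.338006591796876, 0)
dark (array([0.46019404, 0.22233574]), np.float64(1.944611933711093), array([188.1, 253. ]), 40.646429443359374, np.float64(837.57))
dark (array([ 0.55311445, -0.01481501]), np.float64(-2.330628695561937), array([285.6, 218.5]), 44.71843566894531, np.float64(1003.42))
dark (array([0.61149585, 0.22505974]), np.float64(-2.283714894871318), array([187.8, 193.1]), 40.76230163574219, np.float64(887.23))
dark (array([0.69858203, 0.5021541 ]), np.float64(1.17644043521891), array([ 79.8, 161.7]), 43.99965209960938, np.float64(744.22))
[56 56 55] [118 108  92] [51 52 52] [70 67 66] [47 45 41] [137 137 137] [137 135 136][ WARN:0@0.832] global loadsave.cpp:1063 imwrite_ Unsupported depth image for selected encoder is fallbacked to CV_8U.
```

View pics/crop0.png

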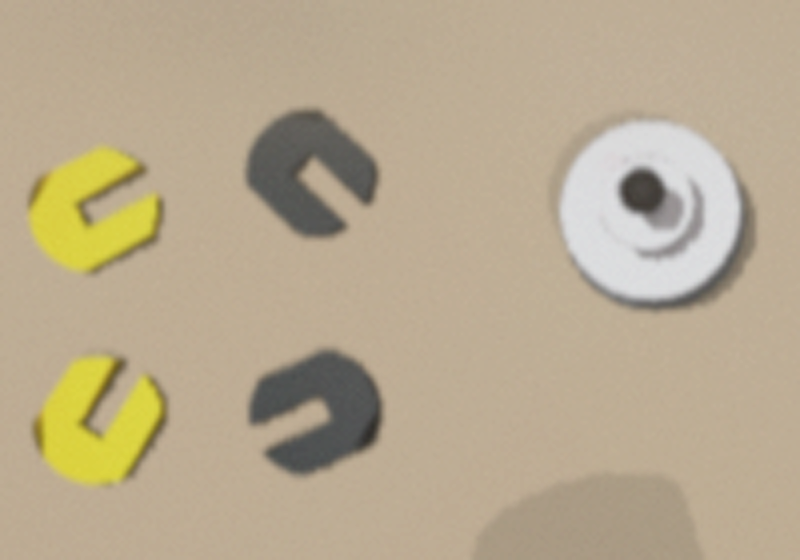

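The crop confirms it: the dark slotted discs are at crop (312,175) and (315,410), with slots pointing lower-right and left. The yellow ones to their left are decoys, and the hanger is at (650,205). Next is the press position.

```bash
cat >> h.py <<'E'
def blob(mask,uv):
    "contour of the blob nearest pixel uv"
    ks=cv2.findContours(mask.astype(np.uint8),cv2.RETR_EXTERNAL,cv2.CHAIN_APPROX_NONE)[0]
    ks=[k for k in ks if len(k)>15]
    return max(ks,key=lambda k:cv2.pointPolygonTest(k,(float(uv[0]),float(uv[1])),True))[:,0]
def circ(c,k,z):
    w=(cast(c,k,z)[:,:2]*1e3).astype(np.float32); (e,ax,_)=cv2.fitEllipse(w); return np.array(e).round(1),np.array(ax).round(1)
E
python3 - <<'E'
from h import *
c=dict(np.load("top0.npz")); p=c["pixels"].astype(int)
wh=(p.min(2)>105)&(p.max(2)-p.min(2)<14); k=blob(wh,(262,205)); print("deck top",circ(c,k,.07))
kn=np.zeros(wh.shape); kn[185:212,258:285]=(p.max(2)<55)[185:212,258:285]; k=blob(kn,(270,197)); print("knob",len(k),circ(c,k,.175))
s=dict(np.load("scene0.npz")); q=s["pixels"].astype(int)
print("scene knob",circ(s,blob(q.max(2)<45,(283,217)),.173))
wh=(q.min(2)>100)&(q.max(2)-q.min(2)<30); print("scene deck",circ(s,blob(wh,(268,243)),.07))
for m in slotted(s,q.max(2)<75,.015): print(m)
E
```

```text
deck top (array([580.3,   9.1]), array([106.4, 107.1]))
knob 25 (array([579.7,   7.9]), array([18.7, 21.1]))
scene knob (array([586.1,  13.6]), array([19., 48.]))
scene deck (array([582.7,   9.3]), array([103.2, 111.5]))
(array([0.61687534, 0.22571309]), np.float64(-2.3451519069712283), array([335.5, 345. ]), 41.10596923828125, np.float64(866.23))
(array([0.46571035, 0.2238468 ]), np.float64(1.927878804393028), array([390.4, 301.3]), 41.247412109375, np.float64(629.84))
(array([ 0.43942236, -0.22788313]), np.float64(-2.356194490192345), array([271.5, 162.1]), 42.121151733398435, 0)
(array([ 0.56121797, -0.37758442]), np.float64(-2.356194490192345), array([201.5, 149.5]), 42.68583679199219, 0)
```

>>> carry_out --plan '[[[0,0,-30,0,0,0,94],[0,0,-30,0,0,0,94]]]' --squeeze 30

```text
time_s: 0.27
ee_pos: [0.1882, -0.5159, 0.2647]
eef_rot: [-3.137, -0.0, 0.35]
force: [0.0, -0.4, 1.1]
grip_width: 0.0939
grip_force: 0.0
```

>>> carry_out --plan '[[[30,-25,0,0,0,0,94],[30,-25,0,0,0,0,94],[30,-25,0,0,0,0,94],[30,-25,0,0,0,0,94],[30,-25,0,0,0,0,94],[30,-25,0,0,0,0,94],[30,-25,0,0,0,0,94],[30,-25,0,0,0,0,94],[30,-25,0,0,0,0,94],[30,-25,0,0,0,0,94],[30,-25,0,0,0,0,94],[30,-25,0,0,0,0,94],[30,-25,0,0,0,0,94],[30,-25,0,0,0,0,94],[30,-25,0,0,0,0,94],[30,-25,0,0,0,0,94],[30,-25,0,0,0,0,94],[30,-25,0,0,0,0,94],[0,0,0,0,0,-0.12,94],[0,0,0,0,0,-0.12,94]]]'

```text
time_s: 1.93
ee_pos: [0.5418, 0.093, 0.2643]
eef_rot: [-3.141, 0.002, 0.597]
force: [-0.3, -0.8, 0.0]
grip_width: 0.0939
grip_force: 0.0
```

```bash
python3 - <<'E'
from h import *
from station import telemetry, optics
c=optics.camera("wrist"); np.savez("w1.npz",**c); cv2.imwrite("pics/w1.png",c["pixels"][:,:,::-1])
o=telemetry.get_obs(); print(o["ee_pos"],o["eef_rot"],o["qpos"]); print(c["origin"],c["rotation"],c["intrinsics"][0])
p=c["pixels"]
for m in slotted(c,p.max(2)<75,.015): print(m)
E
```

```text
[0.5415751  0.09213816 0.26456236] [-3.14083612e+00  1.37938063e-03  6.06516153e-01] [ 1.01846077e-01  2.61166094e-01  1.43336666e+00 -4.77524775e-06
  1.44863312e+00  1.06612736e+00]
[0.60139368 0.13235176 0.44366796] [ 2.89367012e+00  1.40690719e-04 -9.74380268e-01] [335.00459923   0.         284.86615127]
(array([ 0.84526113, -0.07082876]), np.float64(2.728813261503888), array([527.1,  56.1]), 42.05409240722656, np.float64(2072.49))
(array([ 0.85773076, -0.07895197]), np.float64(-2.356194490192345), array([549. ,  44.9]), 38.99038391113281, 0)
```

View pics/w1.png

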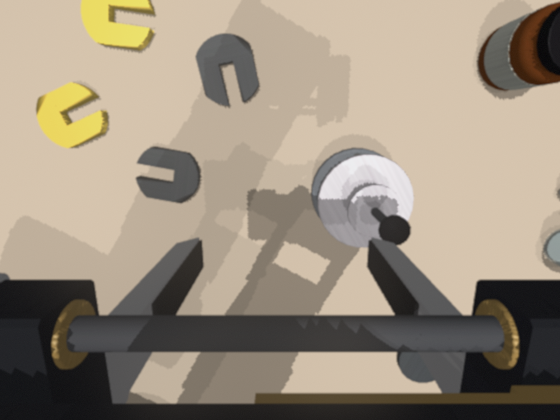

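The wrist view shows dark mass a at (228,70), dark mass b at (168,175), the yellow decoys at (118,22) and (72,115), and the press pan at (368,207). I'll measure from here.

```bash
python3 - <<'E'
from h import *
c=dict(np.load("w1.npz")); p=c["pixels"].astype(int)
g=(p.max(2)<105)&(p.max(2)-p.min(2)<22); print(p[90,215],p[165,165],p[120,180],p[100,100]) 
for m in slotted(c,g,.015): print(m)
wh=((p.min(2)>150)&(p.max(2)-p.min(2)<22)); k=blob(wh,(340,180)); print("deck",circ(c,cv2.convexHull(k)[:,0],.07))
k=blob(p.max(2)<45,(395,230)); print("knob",len(k),circ(c,k,.173))
E
```

```text
[94 94 94] [86 85 85] [212 195 173] [204 187 164]
(array([0.46526943, 0.22116804]), np.float64(1.8977812731394046), array([166.7, 174. ]), 41.12556762695313, np.float64(802.37))
(array([0.61525112, 0.22375952]), np.float64(-2.327233651029697), array([228.5,  71.6]), 40.07435302734375, np.float64(789.24))
(array([ 0.81936543, -0.05073651]), np.float64(-1.9271872368185132), array([504.9,  60. ]), 40.50852661132812, np.float64(827.23))
(array([ 0.86031797, -0.07967567]), np.float64(-2.356194490192345), array([551.1,  41.6]), 36.579766845703126, 0)
deck (array([583. ,   8.1]), array([107.5, 109.4]))
knob 100 (array([583.3,  11. ]), array([20.6, 28.9]))
```

>>> carry_out --plan '[[[34,-17,0,0,0,0,94],[34,-17,0,0,0,0,94],[34,-17,0,0,0,0,94],[32,-17,0,0,0,0,94],[0,0,30,0,0,-0.11,94],[0,0,30,0,0,-0.11,94],[0,0,30,0,0,0,94],[0,0,30,0,0,0,94],[0,0,0,0,0,0,94],[0,0,0,0,0,0,94]]]'

```text
time_s: 2.82
ee_pos: [0.6147, 0.2218, 0.1449]
eef_rot: [-3.14, 0.002, 0.807]
force: [0.9, 0.7, 0.9]
grip_width: 0.0938
grip_force: 0.0
```

```bash
cat > close.py <<'E'
import sys
from h import *
from station import telemetry, optics
c=optics.camera("wrist"); n=sys.argv[1]; np.savez(n+".npz",**c); cv2.imwrite(f"pics/{n}.png",c["pixels"][:,:,::-1])
o=telemetry.get_obs(); print(o["time_s"],o["ee_pos"],o["eef_rot"],"q6",o["qpos"][5]); p=c["pixels"].astype(int)
for m in slotted(c,(p.max(2)<int(sys.argv[2]))&(p.max(2)-p.min(2)<22),.015):
    print(m)
    if abs(m[0]-o["ee_pos"][:2]).max()<.06:
        d=m[0]-o["ee_pos"][:2]; y=o["eef_rot"][2]; print("tool dx,dy mm",1e3*(np.cos(y)*d[0]+np.sin(y)*d[1]),1e3*(np.sin(y)*d[0]-np.cos(y)*d[1]))
E
python3 close.py w2 105
```

```text
2.8667 [0.6155583  0.22207826 0.14694   ] [ 3.14111276e+00 -8.78954453e-04  8.07992850e-01] q6 1.0530742090293503
(array([0.61469912, 0.22658262]), np.float64(-2.230573389193118), array([281.4, 199.7]), 40.562451171875, np.float64(799.2))
tool dx,dy mm 2.662560148777597 -3.733391796831693
```

View pics/w2.png

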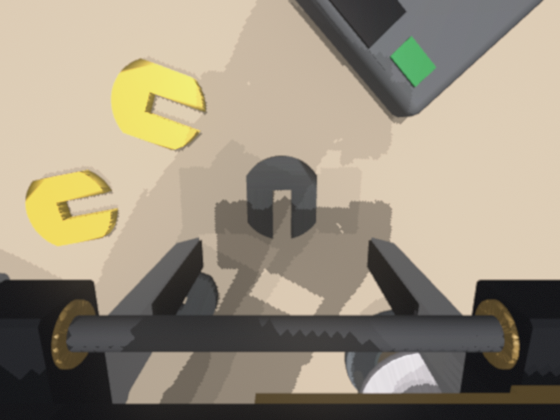

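Mass a is at (281,198) between the fingers, with its slot pointing straight back along the tool's -x. I'll descend and grip.

>>> carry_out --plan '[[[2,-3,30,0,0,0,94],[0,0,30,0,0,0,94],[0,0,30,0,0,0,94],[0,0,25,0,0,0,94],[0,0,15,0,0,0,94],[0,0,9,0,0,0,94],[0,0,0,0,0,0,94],[0,0,0,0,0,0,60],[0,0,0,0,0,0,60],[0,0,0,0,0,0,60],[0,0,0,0,0,0,60],[0,0,0,0,0,0,60],[0,0,0,0,0,0,60],[0,0,0,0,0,0,60]]]' --squeeze 40

```text
time_s: 4.03
ee_pos: [0.6147, 0.2259, 0.0074]
eef_rot: [3.141, -0.001, 0.81]
force: [-1.6, -0.9, 6.0]
grip_width: 0.0657
grip_force: 40.0
```

>>> carry_out --plan '[[[0,0,-25,0,0,0,60],[0,0,-35,0,0,0,60],[0,0,-35,0,0,0,60],[0,0,-30,0,0,-0.12,60],[0,0,0,0,0,-0.12,60],[0,0,0,0,0,-0.12,60],[0,0,0,0,0,-0.12,60],[0,0,0,0,0,-0.12,60],[0,0,0,0,0,-0.12,60],[0,0,0,0,0,-0.04,60],[0,0,0,0,0,0,60]]]'

```text
time_s: 4.95
ee_pos: [0.614, 0.2256, 0.1308]
eef_rot: [-3.14, 0.0, 1.572]
force: [0.8, 0.5, -4.2]
grip_width: 0.0655
grip_force: 40.0
```

```bash
python3 close.py w3 60; python3 - <<'E'
from h import *
c=dict(np.load("w3.npz")); p=c["pixels"]; cv2.imwrite("pics/w3b.png",np.clip(p[:,:,::-1].astype(float)*1.3,0,255).astype(np.uint8))
E
```

```text
5.0 [0.61401422 0.22560253 0.13092194] [-3.14055071e+00  3.26867262e-04  1.56864005e+00] q6 0.2982918162517635
```

View pics/w3b.png

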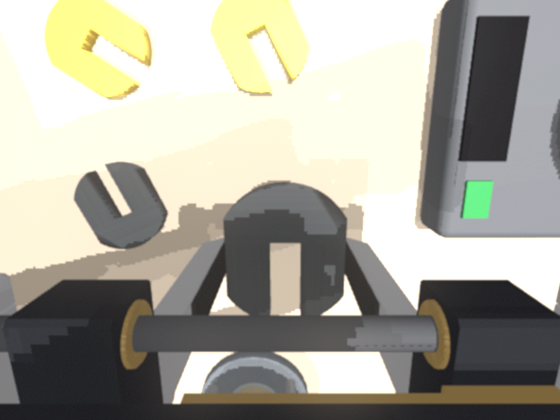

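The mass is held flat with its slot along tool -x. The slot's end edge is at about (285,242). Next I'll find its exact offset from the TCP.

```bash
cat > off.py <<'E'
import sys
from h import *
n,ex,ey,ez,yaw,zb=sys.argv[1],*map(float,sys.argv[2:7])
c=dict(np.load(n+".npz")); p=c["pixels"].astype(int).max(2)
col=p[:,279:292].mean(1); d=np.abs(np.diff(col)); r=225+np.argmax(d[225:262])+1
row=p[r+15:r+35].mean(0); dd=np.diff(row); l=255+np.argmax(dd[255:280])+1; rr=285+np.argmin(dd[285:315])+1
print("slot end row",r,"cols",l,rr)
w=cast(c,[[285,r],[l,r+25],[rr,r+25],[(l+rr)/2,r+25]],ez-zb+.015)[:,:2]-[ex,ey]
t=np.c_[np.cos(yaw)*w[:,0]+np.sin(yaw)*w[:,1],np.sin(yaw)*w[:,0]-np.cos(yaw)*w[:,1]]*1e3
print("tool mm",t.round(1),"centre x",t[0,0]-9,"centre y",t[3,1])
E
python3 off.py w3 .6140 .2256 .1309 1.569 .0074
```

```text
slot end row 243 cols 270 301
tool mm [[ 8.4  1. ]
 [-6.3 -7.3]
 [-6.2  9.9]
 [-6.3  1.3]] centre x -0.6331506327526881 centre y 1.288779409249637
```

>>> carry_out --plan '[[[-30,-8,0,0,0,0,60],[-30,-8,0,0,0,0,60],[-30,-8,3,0,0,0,60],[-30,-8,3,0,0,0,60],[-24,0,0,0,0,0,60],[0,0,0,0,0,0,60],[0,0,0,0,0,0,60]]]'

```text
time_s: 5.58
ee_pos: [0.5822, 0.0807, 0.1255]
eef_rot: [-3.142, -0.0, 1.566]
force: [0.9, 0.4, -4.2]
grip_width: 0.0654
grip_force: 40.0
```

```bash
python3 close.py w4 60; python3 - <<'E'
from h import *
from station import optics
s=optics.camera("scene"); p=s["pixels"][:,:,::-1]; np.savez("s4.npz",**s)
u,v=map(int,proj(s,[[.58,.04,.15]])[0]); cr=p[max(v-90,0):v+90,max(u-120,0):u+120]
a=cv2.resize(cr,None,fx=3,fy=3,interpolation=cv2.INTER_CUBIC); print(u,v); cv2.imwrite("pics/s4.png",np.clip(a.astype(float)*1.5,0,255).astype(np.uint8))
E
```

```text
5.6333 [0.58218362 0.08165956 0.12545846] [-3.14153156e+00 -1.81121609e-04  1.56753635e+00] q6 0.08015693742580929
293 235
```

View pics/s4.png

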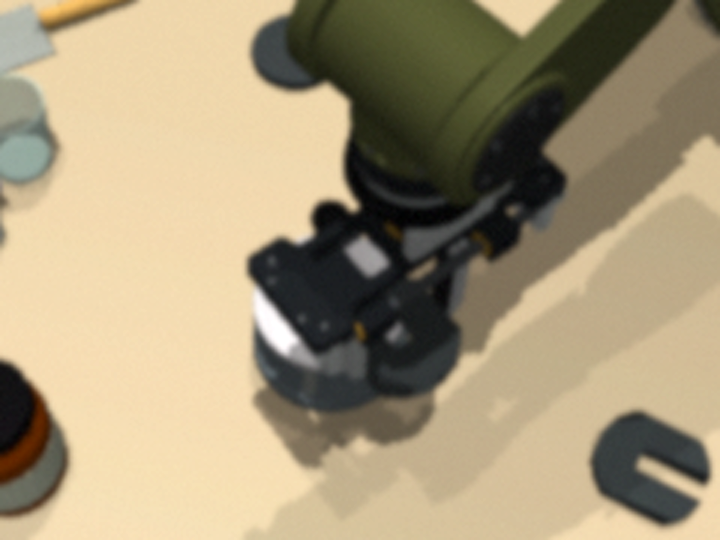

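The gripper covers the hanger in the scene view. The mass is beside the pan at about (415,350) in the crop. I'll slide it in and watch the force.

>>> carry_out --plan '[[[-12,0,0,0,0,0,60],[-12,0,0,0,0,0,60],[-12,0,0,0,0,0,60],[-12,0,0,0,0,0,60],[-8,0,0,0,0,0,60],[-6,0,0,0,0,0,60],[0,0,0,0,0,0,60],[0,0,0,0,0,0,60]]]'

```text
time_s: 6.35
ee_pos: [0.5821, 0.0195, 0.1255]
eef_rot: [3.142, -0.0, 1.569]
force: [0.1, 0.5, -4.0]
grip_width: 0.0653
grip_force: 40.0
```

```bash
python3 close.py w5 60
```

```text
6.4 [0.58211804 0.01984979 0.1254771 ] [ 3.14157320e+00 -1.46240697e-04  1.56965705e+00] q6 -0.027781994488129288
(array([ 0.65566479, -0.05275687]), np.float64(-2.356194490192345), array([358.7, 282.8]), 40.56502685546875, 0)
```

View pics/w5.png

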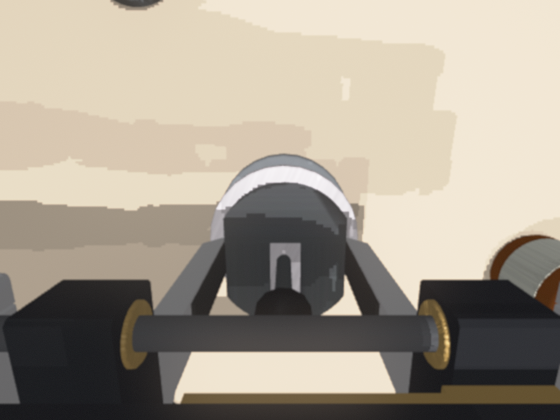

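The rod (column 284) is centred in the slot (columns 270–300). I'll finish the slide, lower and release.

>>> carry_out --plan '[[[-6,0,0,0,0,0,60],[-4,0,0,0,0,0,60],[0,0,0,0,0,0,60],[0,0,4,0,0,0,60],[0,0,3,0,0,0,60],[0,0,1,0,0,0,60],[0,0,0,0,0,0,60],[0,0,0,0,0,0,60]]]'

```text
time_s: 7.07
ee_pos: [0.582, 0.0098, 0.1173]
eef_rot: [-3.141, -0.0, 1.57]
force: [-0.6, 1.2, -2.2]
grip_width: 0.0655
grip_force: 40.0
```

>>> carry_out --plan '[[[0,0,0.5,0,0,0,60],[0,0,0,0,0,0,70],[0,0,0,0,0,0,80],[0,0,0,0,0,0,94],[0,0,0,0,0,0,94],[0,0,0,0,0,0,94],[0,0,0,0,0,0,94],[0,0,-15,0,0,0,94],[0,0,-30,0,0,0,94],[0,0,-35,0,0,0,94],[0,0,-35,0,0,0,94],[0,0,-20,0,0,0,94],[0,0,0,0,0,0,94]]]'

```text
time_s: 8.15
ee_pos: [0.5834, 0.0097, 0.257]
eef_rot: [3.134, 0.0, 1.57]
force: [-0.1, 0.1, -0.3]
grip_width: 0.0941
grip_force: 0.0
```

```bash
python3 close.py w6 70; python3 - <<'E'
from h import *
# next: mass b at (.464,.222), tool yaw 1.92
d=np.array([.464,.222])-[.582,.0098]; print("tool d at yaw 1.57:",d[1]*1e3,d[0]*1e3)
E
```

```text
8.2 [0.58276904 0.00969771 0.25405922] [3.13751821e+00 1.95103853e-04 1.56982727e+00] q6 -0.04522204801121302
(array([ 0.58165601, -0.02971147]), np.float64(-1.5107115028884384), array([281.1, 217.3]), 43.995077514648436, np.float64(287.23))
tool dx,dy mm -39.410231133541394 -1.0748439339546725
tool d at yaw 1.57: 212.2 -117.99999999999994
```

>>> carry_out --plan '[[[35,-20,0,0,0,0,94],[35,-20,0,0,0,0,94],[35,-20,0,0,0,0,94],[35,-20,0,0,0,0,94],[36,-19,0,0,0,0,94],[36,-19,0,0,0,0,94],[0,0,30,0,0,-0.12,94],[0,0,30,0,0,-0.12,94],[0,0,30,0,0,-0.11,94],[0,0,20,0,0,0,94],[0,0,0,0,0,0,94],[0,0,0,0,0,0,94]]]'

```text
time_s: 9.2
ee_pos: [0.4637, 0.2216, 0.141]
eef_rot: [-3.139, 0.0, 1.919]
force: [0.5, -0.7, 0.2]
grip_width: 0.0942
grip_force: 0.0
```

```bash
python3 close.py w7 105;  python3 close.py w7 85
```

```text
9.25 [0.46442965 0.22183289 0.14234791] [-3.14136641e+00 -1.59682811e-05  1.91887442e+00] q6 0.026334777933161534
(array([0.46292529, 0.22377004]), np.float64(1.94939375252156), array([284.4, 197.3]), 40.145147705078124, np.float64(765.67))
tool dx,dy mm 2.3341048647872182 -0.7533987505101417
9.3 [0.46479779 0.22196965 0.14301255] [ 3.14027286e+00 -6.14308384e-05  1.91894676e+00] q6 0.026243523047255086
(array([0.57258701, 0.03986138]), np.float64(-2.356194490192345), array([319.7, 386.3]), 33.8168212890625, 0)
(array([0.46287793, 0.22352556]), np.float64(1.9508736352387737), array([280.2, 200.3]), 39.38245849609375, np.float64(645.74))
tool dx,dy mm 2.117545433254795 -1.273866427995881
```

>>> carry_out --plan '[[[1.5,-1,30,0,0,-0.02,94],[0,0,30,0,0,0,94],[0,0,30,0,0,0,94],[0,0,22,0,0,0,94],[0,0,15,0,0,0,94],[0,0,9,0,0,0,94],[0,0,0,0,0,0,94],[0,0,0,0,0,0,60],[0,0,0,0,0,0,60],[0,0,0,0,0,0,60],[0,0,0,0,0,0,60],[0,0,0,0,0,0,60],[0,0,0,0,0,0,60],[0,0,0,0,0,0,60]]]'

```text
time_s: 10.47
ee_pos: [0.4632, 0.223, 0.0067]
eef_rot: [3.141, -0.0, 1.94]
force: [-1.7, -2.0, 7.3]
grip_width: 0.0656
grip_force: 39.9
```

>>> carry_out --plan '[[[0,0,-25,0,0,0,60],[0,0,-35,0,0,0,60],[0,0,-35,0,0,0,60],[0,0,-30,0,0,0.12,60],[0,0,-35,0,0,0.12,60],[0,0,-35,0,0,0.12,60],[0,0,-25,0,0,0,60],[0,0,0,0,0,0,60],[0,0,0,0,0,0,60]]]'

```text
time_s: 11.22
ee_pos: [0.4628, 0.2229, 0.2256]
eef_rot: [3.141, -0.0, 1.581]
force: [-0.3, 0.1, -6.3]
grip_width: 0.0656
grip_force: 39.9
```

```bash
python3 close.py w8 60; python3 - <<'E'
from h import *
c=dict(np.load("w8.npz")); p=c["pixels"].astype(int).max(2)
print(p[170:320:3,285]); print(p[225,255:315:2])
E
```

```text
11.2667 [0.46226998 0.22264318 0.22419387] [-3.13960828e+00  7.41879682e-04  1.58055592e+00] q6 0.3676763624514952
[206 206 205 187 129 129 130 129 128 143 152 150 150 151 150 149 160 165
 164 165 164 164 165 164 164 164 163 163 163 163 158  52  51  50  53  53
  52  53  53  53  53  53  54  52  52  55  56  55  56  58]
[ 59  58  60  58  58  56  70 151 166 165 165 165 165 165 164 165 165 165
 165 166 165 166 136  87  86  86  86  87  88  87]
```

View pics/w8.png

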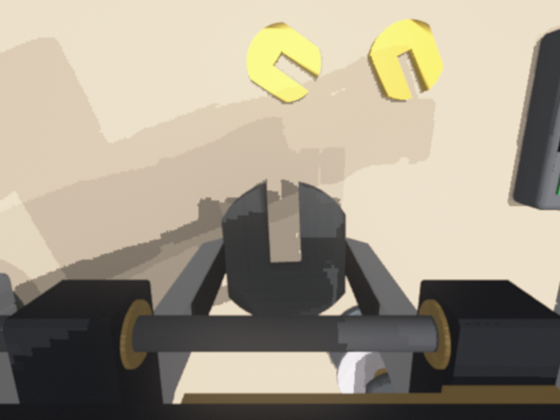

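Mass b is held with its slot pointing along tool +x. The slot's end edge is at about (286,262), and the press is at the lower right, below the hand.

```bash
python3 - <<'E'
from h import *
c=dict(np.load("w8.npz")); p=c["pixels"].astype(int).max(2)
r=250+np.argmin(np.diff(p[250:275,285]))+1
L=[];
for v in (200,225,255):
    a=p[v]; l=255+np.argmax(np.diff(a[255:285]))+1; q=290+np.argmin(np.diff(a[290:312]))+1; L.append((v,l,q))
print(r,L)
w=cast(c,[[285,r]]+[[(l+q)/2,v] for v,l,q in L],.2242-.0067+.0075); w[0]=cast(c,[[285,r]],.2175)[0]
d=w[:,:2]-[.46227,.22264]; y=1.5806
t=np.c_[np.cos(y)*d[:,0]+np.sin(y)*d[:,1],np.sin(y)*d[:,0]-np.cos(y)*d[:,1]]*1e3; print(t.round(1),"centre x",t[0,0]+9)
# mass a on hanger, from w6
c=dict(np.load("w6.npz")); p=c["pixels"].astype(int)
k=blob(p.max(2)<105,(285,200)); 
w=cast(c,k,.125)[:,:2]; print("a far rim y",w[:,1].max(),"x range",w[:,0].min(),w[:,0].max())
E
```

```text
262 [(200, np.int64(267), np.int64(299)), (225, np.int64(268), np.int64(300)), (255, np.int64(270), np.int64(302))]
[[-9.2  1.6]
 [30.7  0.5]
 [16.3  1. ]
 [-1.7  2.1]] centre x -0.15019220724510518
a far rim y 0.04980390872466416 x range 0.5503107326945 0.6155916104315567
```

>>> carry_out --plan '[[[-36,15,0,0,0,0,60],[-36,15,0,0,0,0,60],[-36,15,0,0,0,0,60],[-36,15,0,0,0,0,60],[-36,15,0,0,0,0,60],[-36,15,0,0,0,0,60],[-36,14,0,0,0,0,60],[-35,14,0,0,0,0,60],[0,0,0,0,0,0.04,60],[0,0,20,0,0,0,60],[0,0,30,0,0,0,60],[0,0,25,0,0,0,60],[0,0,10,0,0,0,60],[0,0,0,0,0,0,60],[0,0,0,0,0,0,60]]]'

```text
time_s: 12.52
ee_pos: [0.5832, -0.063, 0.1405]
eef_rot: [-3.14, -0.0, 1.54]
force: [0.4, 0.2, -4.9]
grip_width: 0.0657
grip_force: 39.9
```

```bash
python3 close.py w9 60
```

```text
12.5667 [ 0.58380695 -0.0630304   0.14162629] [3.14094361e+00 5.29964396e-05 1.54008011e+00] q6 -0.13923305351240886
(array([ 0.6574668 , -0.14458506]), np.float64(-2.356194490192345), array([358.8, 282.7]), 41.40941467285156, 0)
(array([ 0.50596318, -0.13988186]), np.float64(-2.356194490192345), array([211. , 282.6]), 41.44118041992188, 0)
(array([ 0.57592275, -0.13088695]), np.float64(1.3231368728957864), array([272. , 264.4]), 39.4537353515625, np.float64(664.35))
```

>>> carry_out --plan '[[[0,-3,3,0,0,0,60],[12,0,0,0,0,0,60],[12,0,0,0,0,0,60],[10,0,0,0,0,0,60],[8,0,0,0,0,0,60],[8,0,0,0,0,0,60],[0,0,0,0,0,0,60],[0,0,0,0,0,0,60]]]'

```text
time_s: 13.23
ee_pos: [0.582, -0.0125, 0.138]
eef_rot: [3.142, 0.0, 1.541]
force: [0.0, 0.0, -5.5]
grip_width: 0.0653
grip_force: 39.9
```

```bash
python3 close.py w10 60; python3 - <<'E'
from h import *
p=dict(np.load("w10.npz"))["pixels"].astype(int).max(2)
for v in (190,205,215,225,235,250): print(v,p[v,250:322:2])
E
```

```text
13.2833 [ 0.58200871 -0.01292588  0.13795666] [3.14157283e+00 1.45166527e-04 1.54018718e+00] q6 -0.05438596113523373
(array([ 0.65645786, -0.09248655]), np.float64(-2.356194490192345), array([358.7, 282.6]), 41.796060180664064, 0)
190 [ 80  87  95  97  93  83  76  68  72  99 100 100  99  99  99  99  99  99
  99  98  99 100  83  68  73  98 100  98  99  99 102 100  98  89  85  79]
205 [ 96  97  98  98  96  91  80  70  61  79 135 149 146  96  58  61  60  61
  59  65 207 236 240 206 112  85  95  94  95  95  97  95  96  96  97  99]
215 [69 67 67 68 67 65 61 55 46 42 41 43 46 48 47 47 47 46 46 46 46 41 40 61
 70 80 93 92 94 94 94 95 94 95 96 97]
225 [63 62 62 54 40 41 43 44 45 43 45 46 48 50 53 52 51 51 50 49 46 42 42 41
 39 43 42 42 48 58 61 62 61 61 62 62]
235 [61 61 45 37 36 36 36 36 36 36 34 33 33 34 35 36 36 33 35 34 32 33 33 33
 33 35 34 35 36 37 54 60 59 58 60 61]
250 [57 59 56 38 31 32 32 33 32 31 30 31 30 30 30 30 30 29 30 30 29 30 30 30
 31 31 31 31 33 46 57 58 57 58 59 59]
```

No contact force, and the rod (columns 276–290, row 205) is centred in the slot (269–297). I'll finish the slide and lower.

>>> carry_out --plan '[[[8,-0.5,0,0,0,0,60],[8,0,0,0,0,0,60],[6,0,0,0,0,0,60],[0,0,0,0,0,0,60],[0,0,3,0,0,0,60],[0,0,2.5,0,0,0,60],[0,0,1,0,0,0,60],[0,0,0,0,0,0,60],[0,0,0,0,0,0,60]]]'

```text
time_s: 14.03
ee_pos: [0.5822, 0.0089, 0.1317]
eef_rot: [3.141, -0.0, 1.54]
force: [-0.6, 0.9, 1.4]
grip_width: 0.0654
grip_force: 39.9
```

Contact made. I'll release and retreat straight up, clear of the knob, then back off toward -x and up.

>>> carry_out --plan '[[[0,0,0,0,0,0,70],[0,0,0,0,0,0,80],[0,0,0,0,0,0,94],[0,0,0,0,0,0,94],[0,0,0,0,0,0,94],[0,0,0,0,0,0,94],[0,0,-15,0,0,0,94],[0,0,-30,0,0,0,94],[0,0,-35,0,0,0,94],[0,0,-35,0,0,0,94],[0,0,-20,0,0,0,94],[0,-30,0,0,0,0,94],[0,-35,0,0,0,0,94],[0,-35,0,0,0,0,94],[0,-35,0,0,0,0,94],[0,-35,0,0,0,0,94],[0,0,0,0,0,0,94],[0,0,0,0,0,0,94]]]'

```text
time_s: 15.53
ee_pos: [0.4117, 0.0144, 0.2673]
eef_rot: [3.139, 0.0, 1.54]
force: [0.3, -0.6, -0.9]
grip_width: 0.094
grip_force: 0.0
```

```bash
python3 - <<'E'
from h import *
from station import optics, telemetry
o=telemetry.get_obs(); print(o["time_s"],o["ee_pos"],o["grip_width"],o["force"])
out=[]
for n in ("top","scene"):
    s=optics.camera(n); p=s["pixels"][:,:,::-1]; u,v=proj(s,[[.582,.009,.12]])[0].astype(int)
    out.append(cv2.resize(p[v-50:v+50,u-50:u+50],(400,400),interpolation=cv2.INTER_CUBIC))
cv2.imwrite("pics/fin.png",np.clip(np.hstack(out).astype(float)*1.6,0,255).astype(np.uint8))
E
```

```text
15.5333 [0.41173327 0.01436156 0.26731238] 0.09399980922800903 [ 0.29229217 -0.60451372 -0.90173408]
```

View pics/fin.png

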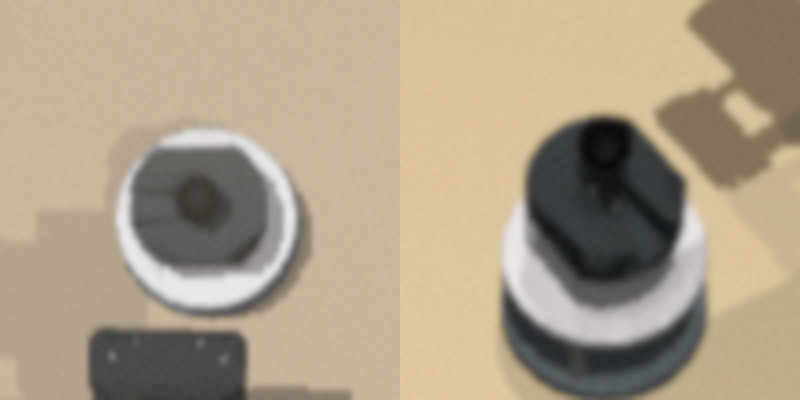

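Both masses lie flat on the hanger, centred on the rod. In the left half (top view) the rod is at (200,200), the upper slot opens to the left (+y), and the lower slot is covered on the far side. The gripper is clear, so I'm handing in.

```bash
python3 -c "
from station import ctrl
print(ctrl.hand_in())"
```

```text
the job is handed in; nothing more can be done
None
```

Both slotted masses are on the hanger, flat, centred on the rod, slots opposite and released; the job was handed in at about 15.5 s of robot time, and hand-in returned no verdict.

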